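Drift the press side-lay into line and pin it

ROBOT

A 7-joint arm with a two-finger parallel gripper is mounted at the origin on the work surface. World frame = base frame: x ahead of the robot, y to its left, z up, the work surface at z = 0. Lengths are in mm, angles in rad, forces in N, time in s.
With the tool pointing down it reaches from about 425 to 925 mm from the base axis. Payload 6.8 kg.
Tool frame: the origin (TCP) lies on the mounting face of the last link; the fingertips stand bot.tip_extent ahead of it and the grasp point (between the pads) lies 163 mm ahead of it (bot.tip_extent is the distance from the TCP to the fingertips, in mm); z points along the fingers, y is the line along which they close (so a half turn about z gives the same grasp; the last joint's range is limited). The gripper opens to 88 mm and grips with 3 to 60 N. Pads are 20 mm wide; open, the fingers measure 115 mm over their backs; the gripper's body (75 mm by 178 mm) begins 61 mm behind the grasp point.
Start: joints at [1.228, 0.477, 0.022, 1.555, -0.011, 1.109, -0.083], TCP at [157.042, -656.491, 404.664] pointing down, gripper open.
Joint ranges: [-2.96, 2.96], [-0.34, 2.1], [-1.41, 1.46], [0.24, 2.44], [-1.37, 4.51], [0.17, 1.92], [-2.96, 2.96]. Speed limits (rad/s): [2.39, 2.39, 3.14, 3.14, 3.14, 3.14, 3.14].

INTERFACE

Orientations are given as a 3x3 rotation matrix whose columns are the frame's x, y, z axes.
In Python, from plant import bot gives the robot as it stands. The module is installed in compiled form; this text tells all that it offers.
- The arm moves only by the tool play_rows, never from a script. Its argument "targets" is a list of rows, each an object of numbers: "tx", "ty", "tz": the shift along the tool's x, y, z in mm; "rx", "ry", "rz": the turn, a rotation vector about the tool's x, y, z in rad; "jaw": the finger opening in mm, from 0 to 87.8. In form: [{"tx": .., "ty": .., "tz": .., "rx": .., "ry": .., "rz": .., "jaw": ..}, ...]. A call has 1 to 10 rows; each row is the pose to reach, as a shift and turn from the pose commanded when the call began, along the tool's axes at that moment; what a row does not reach only later rows make up. A row lasts 1/10 s, in which the tool goes at most 50 mm and 8.59 degrees, less where a joint would pass 70% of its speed; a pose out of reach is approached as far as the arm can. A call with a gripper value outside its range is refused whole. The fingers move at their own pace and stop on an object; "newtons" is the grip in N (left out, the last holds). Time passes only in rows, so rows that repeat a pose let the fingers close. It gives the time, the measured TCP pose, the force, the opening and the grip force at its end, in the units of the state.
- bot.read_state(): the state, without advancing time (a new reading comes with each control period).
- bot.camera(name): name is "scene" or "top"; returns a dict with "img" (480x640x3 uint8, blue, green, red), "fovy" (degrees; the focal length in pixels is half the picture's height over the tangent of half this angle, whatever the lens; pixels are square), "cx", "cy" (the principal point, pixels), "R" (3x3) and "t" (3): a world point X has camera coordinates R X + t. Camera axes: x right, y down, z forward; pixel columns grow to the right and rows downward; lengths in mm; the calibration is good to about 2 mm. A picture is of the moment at which its call begins. There is no depth.
- bot.finish_job(): hands the job in; it is judged then, once.
The state is a dict: "time": time; "qpos": joint angles; "qvel": joint speeds; "effort": joint torques, N m; "ee_pos": TCP position; "tcp_rot": TCP orientation; "contact_force": force on the tool from outside, world axes, zero at the start; "moment": the same for the moment, N m; "width": finger opening in mm; "finger_force": force on a finger pad.
Only numpy, scipy, OpenCV 4.12 (cv2) and the standard library are available. Lean on these libraries where they do the work, as an engineer would, in place of code of your own. Each camera call takes 0.05 s, during which the arm holds its last target. There are 200 camera calls.

TASK

The aluminium lay plate on the green press bed has slipped, so its hole no longer lines up with the hole in the bed under it. Drive the red-handled tapered drift down through both holes until its collar is home on the plate, which brings them into line, then hang the drift back in the rack and put the brass bolt fully home in the aligned holes in its place. The black-handled punch is not needed.

Things in the scene. Friction and masses are not known exactly. Their poses are not given: they have to be found in the camera images.
- drift_grip (a point): Steel drift, red handle, upright in one of the rack's 3 holes, hung by its collar (48 mm wide, 8 thick). Point: middle of the handle (upright cylinder, 28 mm wide, 58 tall), 36 mm above the collar's underside, 30 below the top; z up the axis. Below the collar: 20 mm straight shank, 31 mm wide, then 42 mm taper to a 6 mm tip (98 mm below this point). 0.4 kg.
- bolt_grip (a point): Bolt, brass all over, dark band near its top, upright in another hole of the rack, hung by a like collar. Point: middle of the grip (upright cylinder, 28 mm wide, 58 tall), 36 mm above the collar's underside, 30 below the top; z up the axis. Below the collar: straight blunt shank 26 mm wide, 42 long (end 78 mm below this point). 0.35 kg. Enters only lined-up holes.
- bed_hole (a point): Centre of the 34 mm hole in the top face of the green bed block (220 x 130 x 60 mm, fixed), 60 mm above the bench, under the lay plate; it goes straight down to the bench. x: the bed's long side, along which the plate slides; z up. Two dark guide bars along the long sides rise 16 mm above the bed, 53 to 63 mm either side of the hole.
- lay_hole (a point): Centre of the mouth of the 34 mm hole in the aluminium lay plate (140 x 104 x 8 mm), in its upper face, 68 mm above the bench. The plate slides only along the bed's x, 22 mm either way of lined up, with 5 N friction, and stays put. It starts 13 to 17 mm off towards +x. 12 mm high lip at its +x end, 66 mm away. A pin is home with its collar on this face.
- rack: Fixed wooden rack, 90 x 250 x 78 mm; origin: centre of its underside; y along the row. Top board 12 mm thick, upper face 78 mm above the bench, open below, with 34 mm holes at y = -75, 0, 75 mm, x = 0, for the drift, the bolt and a black-handled blunt punch of the same height (not needed), in any order. A hung pin's grip point is 114 mm above the bench.
There are look-alikes about, which are no part of the job. What is shaped like the part that bears bolt_grip but turquoise is not meant. What is shaped like the part that bears drift_grip but purple is not meant.

How it is judged:
By the outcome, as a careful person would: the job done as asked, in the order asked, and still so for the second after the job is handed in, with the robot touching nothing.
It also fails if it takes over 59 s, if anything falls off the work surface, if the arm or the gripper's body presses on something with over 40 N, if the wrist force passes 120 N, or if a joint passes its speed limit or range.

## Working session

There is one attempt and no reset: what is moved stays moved. The work goes in short steps, Python scripts to look and compute and a tool call to move; the robot and the scene stay as the last step left them, time stands still between calls to the robot, and variables do not carry over. Pictures are saved under pics/ and viewed, at most 10 in all, crops included, and the job is handed in when it is done.

Besides the shell and the picture viewer there is one more tool, called after "Call:" as name([rows], argument=value, ...), one row to a line, values as JSON. play_rows: Moves the arm, as the interface text tells. Its arguments: {"type":"object","properties":{"targets":{"type":"array"},"newtons":{"type":"number"}},"required":["targets"]}

```bash
mkdir -p pics
python3 - <<'E'
from plant import bot
import cv2, numpy as np
s=bot.read_state(); print({k:np.round(v,3).tolist() for k,v in s.items()}, bot.tip_extent)
for n in("scene","top"):
    c=bot.camera(n); cv2.imwrite(f"pics/{n}0.png",c["img"]); print(n,c["fovy"],c["cx"],c["cy"],np.round(c["R"],3).tolist(),np.round(c["t"],1).tolist(), [k for k in c])
E
```

```text
{'time': 0.0, 'qpos': [1.228, 0.478, 0.022, 1.556, -0.012, 1.109, -0.083], 'qvel': [-0.0, 0.0, -0.002, -0.0, 0.002, 0.001, 0.001], 'effort': [-0.0, -58.285, 1.534, -27.26, -0.055, 0.017, 0.0], 'ee_pos': [156.963, -656.207, 403.708], 'tcp_rot': [[0.973, 0.233, -0.001], [0.233, -0.973, 0.002], [-0.0, -0.002, -1.0]], 'contact_force': [0.4, 0.715, -0.587], 'moment': [0.05, -0.112, -0.035], 'finger_force': 0.0, 'width': 88.027} 182.0
scene 51.87351940397898 314.1454585437667 239.08233666358848 [[0.582, 0.813, 0.01], [0.568, -0.398, -0.72], [-0.581, 0.425, -0.694]] [-331.2, -196.9, 1251.3] ['img', 'fovy', 'cx', 'cy', 'R', 't']
top 48.44727827056953 320.14296104060224 238.99858834414366 [[0.147, -0.989, 0.003], [-0.961, -0.143, -0.235], [0.232, 0.032, -0.972]] [-7.0, 532.8, 795.8] ['img', 'fovy', 'cx', 'cy', 'R', 't']
```

View pics/scene0.png

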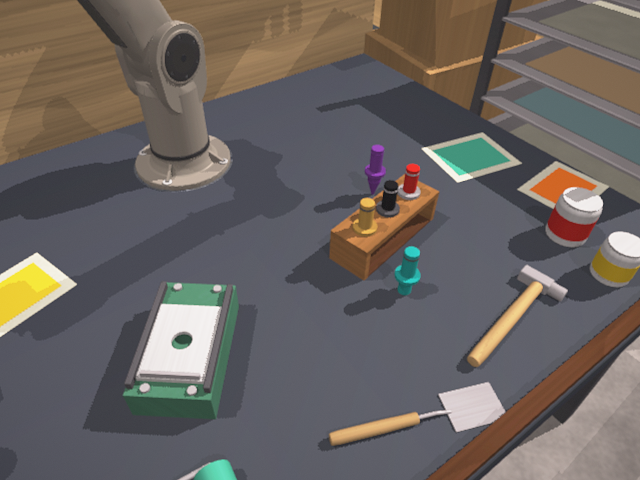

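View pics/top0.png

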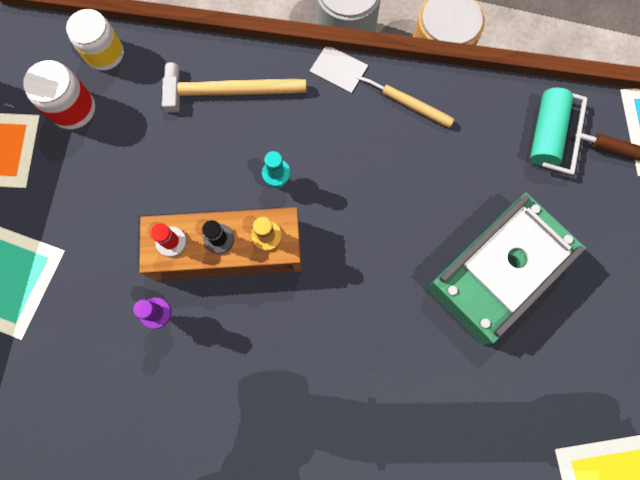

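Top view: red drift (163,237), brass bolt (263,233) and black punch (214,236) are in the rack. Decoys are purple at (153,313) and turquoise at (275,168), both outside it. I choose the red one in the left rack hole and the brass one in the right hole. The press bed's hole shows at about (517,258). Next is a close crop with blob measurements.

```bash
cat > h.py <<'E'
import cv2, numpy as np
from plant import bot
def cam(n):
    c=bot.camera(n); c["f"]=240/np.tan(np.radians(c["fovy"])/2); c["R"]=np.array(c["R"]);c["t"]=np.array(c["t"]); return c
def ray(c,p):
    d=c["R"].T@np.array([(p[0]-c["cx"])/c["f"],(p[1]-c["cy"])/c["f"],1.]); return -c["R"].T@c["t"],d/np.linalg.norm(d)
def onz(c,p,z):
    o,d=ray(c,p); return o+d*(z-o[2])/d[2]
def proj(c,X):
    q=c["R"]@np.array(X,float)+c["t"]; return q[:2]/q[2]*c["f"]+[c["cx"],c["cy"]]
def tri(rays):
    A=sum(np.eye(3)-np.outer(d,d) for o,d in rays); b=sum((np.eye(3)-np.outer(d,d))@o for o,d in rays); return np.linalg.solve(A,b)
def blobs(c,lo,hi,amin=30):
    m=cv2.inRange(cv2.cvtColor(c["img"],cv2.COLOR_BGR2HSV),lo,hi); n,l,s,ce=cv2.connectedComponentsWithStats(m)
    return [(s[i],ce[i],l==i) for i in range(1,n) if s[i][4]>=amin]
E
python3 - <<'E'
from h import *
S,T=cam("scene"),cam("top")
for nm,lo,hi in (("red",(0,200,90),(4,255,255)),("brass",(19,150,100),(26,255,255)),("black",(0,0,0),(180,255,22)),("wood",(5,120,60),(17,255,255)),("green",(65,100,30),(80,255,255))):
    for n,c in(("S",S),("T",T)):
        print(nm,n,[(b[0].tolist(),np.round(b[1],1).tolist()) for b in blobs(c,lo,hi,120)][:6])
i=T["img"]
a=cv2.resize(i[190:300,120:320],(800,440),interpolation=cv2.INTER_CUBIC)
b=cv2.resize(i[185:350,420:590],(618,600),interpolation=cv2.INTER_CUBIC)
cv2.imwrite("pics/rack.png",a);cv2.imwrite("pics/bed.png",b)
E
```

```text
red S [([550, 212, 45, 29, 337], [572.6, 230.1])]
red T [([43, 82, 48, 43, 738], [73.3, 109.7]), ([154, 224, 16, 18, 210], [161.2, 232.0]), ([161, 232, 17, 17, 127], [171.2, 241.8])]
brass S [([592, 249, 47, 33, 663], [611.3, 269.5]), ([0, 281, 61, 45, 1259], [19.3, 298.3])]
brass T [([78, 32, 43, 34, 583], [104.5, 53.7]), ([251, 217, 29, 33, 420], [263.0, 230.8])]
black S []
black T []
wood S [([367, 0, 129, 109, 6479], [442.1, 40.1]), ([510, 0, 35, 11, 185], [522.9, 3.3]), ([498, 23, 43, 30, 588], [515.3, 37.1]), ([488, 65, 33, 25, 310], [501.1, 76.6]), ([481, 102, 23, 17, 182], [489.8, 110.9]), ([530, 168, 67, 35, 1016], [559.5, 184.3])]
wood T [([26, 0, 614, 82, 8466], [361.0, 37.2]), ([178, 86, 128, 10, 641], [241.4, 91.4]), ([383, 90, 70, 37, 253], [416.5, 109.2]), ([0, 124, 26, 52, 1118], [10.4, 147.6]), ([592, 134, 48, 25, 578], [617.3, 145.5]), ([139, 208, 162, 72, 7650], [221.0, 245.5])]
green S []
green T [([531, 136, 35, 29, 282], [550.3, 155.5]), ([427, 193, 101, 151, 3049], [471.3, 299.8]), ([538, 206, 33, 31, 286], [552.3, 222.6]), ([508, 249, 18, 18, 249], [516.9, 257.8]), ([0, 270, 30, 53, 586], [13.3, 300.9])]
```

View pics/rack.png

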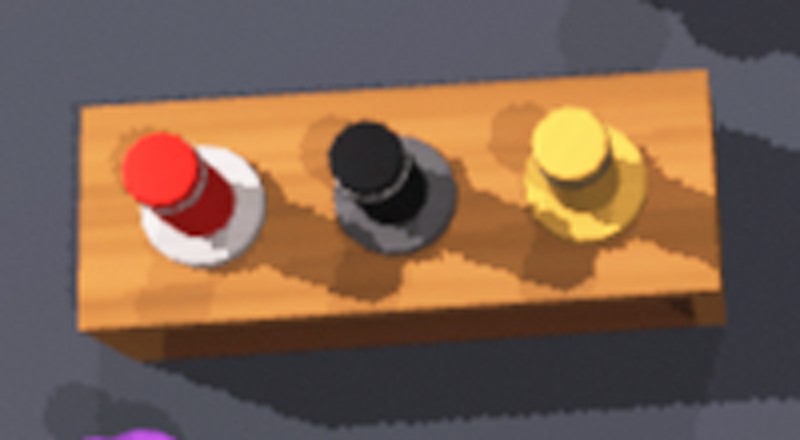

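View pics/bed.png

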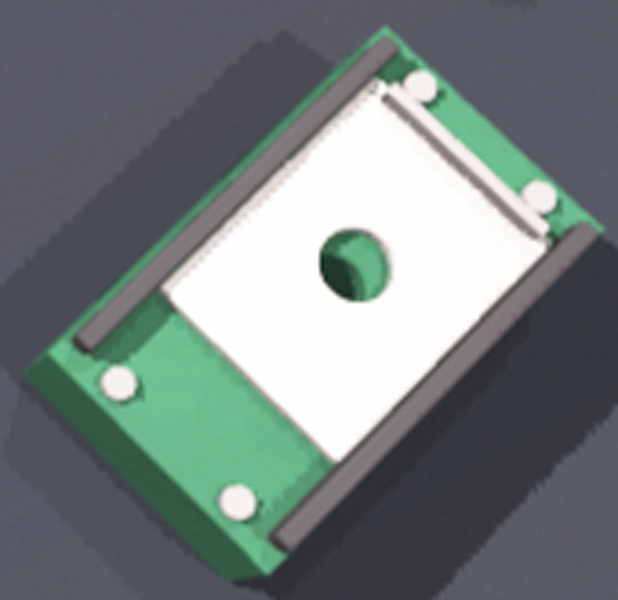

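The rack crop confirms the red drift in the left hole, with its handle top at (160,232) in the full frame, and the brass bolt in the right hole at (262,226). The bed crop shows the lay hole at about (517.6,258), with a bed-hole crescent to its lower left. The lip is at the upper right, so that is +x.

Run:
```python
from h import *
T=cam("top"); S=cam("scene")
r=lambda p:(120+p[0]/4,190+p[1]/4); b=lambda p:(420+p[0]/3.636,185+p[1]/3.636)
C=np.array([onz(T,r(p),78) for p in((80,108),(708,70),(720,290),(78,329))])
print("rack edges",[round(np.linalg.norm(C[i]-C[i-1])) for i in range(4)],"ctr",C.mean(0).round(1))
v=(C[0]+C[3]-C[1]-C[2])/2; v/=np.linalg.norm(v); print("y dir",v.round(4),"yaw",np.degrees(np.arctan2(v[1],v[0])))
for k in(-75,0,75): print(k,(C.mean(0)+k*v).round(1))
for n,t,l in(("red",(161,169),(203,206)),("black",(367,158),(396,195)),("brass",(570,144),(586,181))): print(n,onz(T,r(t),144).round(1),onz(T,r(l),86).round(1))
B=np.array([onz(T,b(p),60) for p in((385,27),(603,230),(272,573),(48,349))])
print("bed edges",[round(np.linalg.norm(B[i]-B[i-1])) for i in range(4)],"ctr",B.mean(0).round(1))
u=(B[0]+B[1]-B[2]-B[3])/2;u/=np.linalg.norm(u);print("bed x",u.round(4),"yaw",np.degrees(np.arctan2(u[1],u[0])))
print("bolt-head ctr z60",np.mean([onz(T,b(p),62) for p in((421,86),(540,196),(238,502),(119,383))],0).round(1))
L=onz(T,(516.9+.6,257.8+.3),68); print("lay",L.round(1),onz(T,b((355,265)),68).round(1),"along",(L-B.mean(0))@u,"lat",(L-B.mean(0))@np.array([-u[1],u[0],0]))
P=np.array([onz(T,b(p),68) for p in((375,82),(545,243),(335,462),(163,292))]);print("plate ctr",P.mean(0).round(1),[round(np.linalg.norm(P[i]-P[i-1])) for i in range(4)])
# scene hole
g=cv2.resize(S["img"][270:420,110:250],(747,800)); 
m=cv2.inRange(S["img"][325:356,165:200],(0,0,0),(255,255,150)); m2=cv2.inRange(S["img"],(0,0,0),(170,130,150))
n,l,s,ce=cv2.connectedComponentsWithStats(m); i=1+np.argmax(s[1:,4]); print(s[i],ce[i]+[165,325], onz(S,ce[i]+[165,325],68).round(1))
for X in [(C.mean(0)+75*v)*[1,1,0]+[0,0,144],(C.mean(0)-75*v)*[1,1,0]+[0,0,144]]: print("pred scene",proj(S,X).round(1))
h=cv2.cvtColor(S["img"],cv2.COLOR_BGR2HSV)
for (x0,y0,x1,y1) in((400,160,424,196),(354,195,380,225)):
    m=cv2.inRange(h[y0:y1,x0:x1],(0,0,0),(180,255,255)); print(h[170:172,411],h[205,366])
```

```text
rack edges [90, 251, 90, 250] ctr [500.4 228.5  78. ]
y dir [-0.2088  0.978  -0.    ] yaw 102.0527909549714
-75 [516.  155.2  78. ]
0 [500.4 228.5  78. ]
75 [484.7 301.9  78. ]
red [484.5 300.9 144. ] [484.3 301.2  86. ]
black [499.6 227.5 144. ] [499.7 227.5  86. ]
brass [515.7 155.1 144. ] [516.3 154.9  86. ]
bed edges [218, 129, 218, 132] ctr [ 531.9 -235.9   60. ]
bed x [ 0.7817 -0.6236  0.    ] yaw -38.58062677514268
bolt-head ctr z60 [ 532.2 -236.5   62. ]
lay [ 542.3 -243.6   68. ] [ 542.7 -243.8   68. ] along 12.9546338794581 lat 0.5134703383633792
plate ctr [ 541.6 -243.9   68. ] [139, 100, 139, 101]
[  7   7  20  17 259] [181.69111969 340.31660232] [ 545.5 -242.7   68. ]
pred scene [412.  167.3]
pred scene [366.2 202. ]
[[  1 211 236]
 [  1 208 185]] [ 20 158 238]
[[  1 211 236]
 [  1 208 185]] [ 20 158 238]
```

Call:
play_rows([
  {"tx":40,"ty":-28,"jaw":50},
  {"tx":80,"ty":-56,"jaw":50},
  {"tx":120,"ty":-85,"jaw":50},
  {"tx":160,"ty":-113,"jaw":50},
  {"tx":200,"ty":-141,"jaw":50},
  {"tx":240,"ty":-170,"jaw":50},
  {"tx":280,"ty":-198,"jaw":50},
  {"tx":320,"ty":-226,"jaw":50},
  {"tx":360,"ty":-254,"jaw":50},
  {"tx":400,"ty":-282,"jaw":50},
], newtons=30)

```text
invalid input at $.targets[0]: expected keys tx, ty, tz, rx, ry, rz, jaw
```

```bash
cat >> h.py <<'E'
def st(goal=None):
    s=bot.read_state(); R=np.array(s["tcp_rot"]); print("t",round(s["time"],2),"q",np.round(s["qpos"],2).tolist(),"tcp",np.round(s["ee_pos"],1).tolist(),"F",np.round(s["contact_force"],1).tolist(),"w",round(s["width"],1),"ff",round(s["finger_force"],1))
    print("grasp",np.round(s["ee_pos"]+163*R[:,2],1).tolist(),"xaxis",R[:,0].round(4).tolist(),"z",R[:,2].round(4).tolist())
    if goal is not None: print("shift tool",np.round(R.T@(np.array(goal)-s["ee_pos"]-163*R[:,2]),1).tolist())
E
python3 -c "
from h import *
st((484.5,301.2,241))"
```

```text
t 0.3 q [1.23, 0.48, 0.02, 1.56, -0.01, 1.11, -0.08] tcp [157.0, -656.4, 404.4] F [-0.1, 0.3, -0.2] w 87.8 ff 0.0
grasp [157.0, -656.3, 241.4] xaxis [0.9726, 0.2326, -0.0001] z [-0.0002, 0.0005, -1.0]
shift tool [541.3, -855.1, 0.8]
```

All keys are needed in each row.

Call:
play_rows([
  {"tx":40,"ty":-28,"tz":0,"rx":0,"ry":0,"rz":0,"jaw":50},
  {"tx":80,"ty":-56,"tz":0,"rx":0,"ry":0,"rz":0,"jaw":50},
  {"tx":120,"ty":-85,"tz":0,"rx":0,"ry":0,"rz":0,"jaw":50},
  {"tx":160,"ty":-113,"tz":0,"rx":0,"ry":0,"rz":0,"jaw":50},
  {"tx":200,"ty":-141,"tz":0,"rx":0,"ry":0,"rz":0,"jaw":50},
  {"tx":240,"ty":-170,"tz":0,"rx":0,"ry":0,"rz":0,"jaw":50},
  {"tx":280,"ty":-198,"tz":0,"rx":0,"ry":0,"rz":0,"jaw":50},
  {"tx":320,"ty":-226,"tz":0,"rx":0,"ry":0,"rz":0,"jaw":50},
  {"tx":360,"ty":-254,"tz":0,"rx":0,"ry":0,"rz":0,"jaw":50},
  {"tx":400,"ty":-282,"tz":0,"rx":0,"ry":0,"rz":0,"jaw":50},
], newtons=30)

```text
time: 1.3
ee_pos: [481.4, -287.6, 404.9]
tcp_rot: [[0.973, 0.232, 0.0], [0.232, -0.973, -0.0], [0.0, 0.0, -1.0]]
contact_force: [-0.2, -0.9, -0.4]
width: 49.9
finger_force: 0.0
```

```bash
python3 -c "
from h import *
st((484.5,301.2,241))"
```

```text
t 1.3 q [0.58, 0.3, -0.18, 1.82, 0.06, 1.03, -0.97] tcp [481.4, -287.6, 404.9] F [-0.2, -0.9, -0.4] w 49.9 ff 0.0
grasp [481.5, -287.6, 241.9] xaxis [0.9726, 0.2324, 0.0003] z [0.0004, -0.0004, -1.0]
shift tool [139.8, -572.0, 0.7]
```

Call:
play_rows([
  {"tx":12,"ty":-48,"tz":0,"rx":0,"ry":0,"rz":0,"jaw":50},
  {"tx":24,"ty":-96,"tz":0,"rx":0,"ry":0,"rz":0,"jaw":50},
  {"tx":35,"ty":-144,"tz":0,"rx":0,"ry":0,"rz":0,"jaw":50},
  {"tx":47,"ty":-192,"tz":0,"rx":0,"ry":0,"rz":0,"jaw":50},
  {"tx":59,"ty":-240,"tz":0,"rx":0,"ry":0,"rz":0,"jaw":50},
  {"tx":70,"ty":-288,"tz":0,"rx":0,"ry":0,"rz":0,"jaw":50},
  {"tx":82,"ty":-336,"tz":0,"rx":0,"ry":0,"rz":0,"jaw":50},
  {"tx":94,"ty":-384,"tz":0,"rx":0,"ry":0,"rz":0,"jaw":50},
  {"tx":106,"ty":-432,"tz":0,"rx":0,"ry":0,"rz":0,"jaw":50},
  {"tx":118,"ty":-480,"tz":0,"rx":0,"ry":0,"rz":0,"jaw":50},
])

```text
time: 2.3
ee_pos: [483.3, 206.9, 404.9]
tcp_rot: [[0.973, 0.232, 0.001], [0.232, -0.973, -0.0], [0.001, 0.0, -1.0]]
contact_force: [1.3, 0.1, -0.2]
width: 49.9
finger_force: 0.0
```

```bash
python3 -c "
from h import *
st((484.5,301.2,241))"
```

```text
t 2.3 q [-0.11, 0.27, -0.49, 1.88, 0.15, 1.02, -2.0] tcp [483.3, 206.9, 404.9] F [1.3, 0.1, -0.2] w 49.9 ff 0.0
grasp [483.4, 206.9, 241.9] xaxis [0.9727, 0.2322, 0.0007] z [0.0007, -0.0, -1.0]
shift tool [23.0, -91.4, 0.9]
```

Call:
play_rows([
  {"tx":12,"ty":-46,"tz":0,"rx":0,"ry":0,"rz":0,"jaw":50},
  {"tx":23,"ty":-91.4,"tz":0,"rx":0,"ry":0,"rz":0,"jaw":50},
  {"tx":23,"ty":-91.4,"tz":30,"rx":0,"ry":0,"rz":0,"jaw":50},
  {"tx":23,"ty":-91.4,"tz":60,"rx":0,"ry":0,"rz":0,"jaw":50},
  {"tx":23,"ty":-91.4,"tz":70,"rx":0,"ry":0,"rz":0,"jaw":50},
  {"tx":23,"ty":-91.4,"tz":70,"rx":0,"ry":0,"rz":0,"jaw":50},
])

```text
time: 2.9
ee_pos: [484.4, 298.8, 333.4]
tcp_rot: [[0.973, 0.232, -0.003], [0.232, -0.973, -0.002], [-0.003, 0.001, -1.0]]
contact_force: [-0.5, -0.0, -0.4]
width: 50.3
finger_force: 0.0
```

Run:
```python
from h import *
st((484.5,301.2,114))
T=cam("top");S=cam("scene")
a=cv2.resize(T["img"][150:300,80:230],(400,400)); b=cv2.resize(S["img"][80:230,340:490],(400,400))
cv2.imwrite("pics/g1.png",np.hstack([a,b]))
```

```text
t 2.9 q [-0.28, 0.43, -0.49, 1.85, 0.25, 0.92, -2.22] tcp [484.4, 298.8, 333.4] F [-0.5, -0.0, -0.4] w 50.3 ff 0.0
grasp [484.0, 298.5, 170.4] xaxis [0.9726, 0.2323, -0.0029] z [-0.0026, -0.0018, -1.0]
shift tool [1.3, -2.6, 56.4]
```

View pics/g1.png

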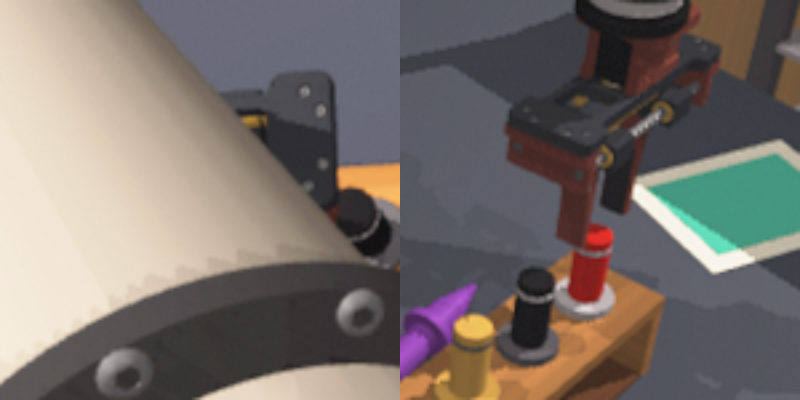

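The fingers straddle the red handle in the right half (handle at about (595,265)). The purple decoy has toppled beside the rack near (445,320), clear of the drift. I'm descending and gripping.

Call:
play_rows([
  {"tx":1,"ty":-2.6,"tz":15,"rx":0,"ry":0,"rz":0,"jaw":50},
  {"tx":1,"ty":-2.6,"tz":30,"rx":0,"ry":0,"rz":0,"jaw":50},
  {"tx":1,"ty":-2.6,"tz":45,"rx":0,"ry":0,"rz":0,"jaw":50},
  {"tx":1,"ty":-2.6,"tz":56,"rx":0,"ry":0,"rz":0,"jaw":50},
  {"tx":1,"ty":-2.6,"tz":56,"rx":0,"ry":0,"rz":0,"jaw":50},
  {"tx":1,"ty":-2.6,"tz":56,"rx":0,"ry":0,"rz":0,"jaw":20},
  {"tx":1,"ty":-2.6,"tz":56,"rx":0,"ry":0,"rz":0,"jaw":20},
  {"tx":1,"ty":-2.6,"tz":56,"rx":0,"ry":0,"rz":0,"jaw":20},
  {"tx":1,"ty":-2.6,"tz":56,"rx":0,"ry":0,"rz":0,"jaw":20},
], newtons=45)

```text
time: 3.9
ee_pos: [485.2, 302.4, 279.3]
tcp_rot: [[0.973, 0.233, 0.001], [0.233, -0.973, 0.001], [0.001, -0.001, -1.0]]
contact_force: [-0.9, 0.4, 2.0]
width: 27.7
finger_force: 45.0
```

Run:
```python
from h import *
st((484.5,301.2,114))
```

```text
t 3.9 q [-0.3, 0.5, -0.47, 1.89, 0.3, 0.82, -2.26] tcp [485.2, 302.4, 279.3] F [-0.9, 0.4, 2.0] w 27.7 ff 45.0
grasp [485.4, 302.5, 116.3] xaxis [0.9726, 0.2327, 0.0013] z [0.0011, 0.0008, -1.0]
shift tool [-1.2, 1.1, 2.3]
```

Call:
play_rows([
  {"tx":0,"ty":0,"tz":-15,"rx":0,"ry":0,"rz":0,"jaw":20},
  {"tx":0,"ty":0,"tz":-40,"rx":0,"ry":0,"rz":0,"jaw":20},
  {"tx":0,"ty":0,"tz":-75,"rx":0,"ry":0,"rz":0,"jaw":20},
  {"tx":0,"ty":0,"tz":-110,"rx":0,"ry":0,"rz":0,"jaw":20},
  {"tx":0,"ty":0,"tz":-145,"rx":0,"ry":0,"rz":0,"jaw":20},
  {"tx":0,"ty":0,"tz":-170,"rx":0,"ry":0,"rz":0,"jaw":20},
  {"tx":0,"ty":0,"tz":-175,"rx":0,"ry":0,"rz":0,"jaw":20},
])

```text
time: 4.6
ee_pos: [485.0, 302.5, 457.6]
tcp_rot: [[0.973, 0.233, 0.005], [0.233, -0.973, 0.003], [0.005, -0.002, -1.0]]
contact_force: [-1.2, -0.3, -3.4]
width: 27.6
finger_force: 45.0
```

Run:
```python
from h import *
st((532,-236.2,286))
T=cam("scene");a=cv2.resize(T["img"][60:300,300:500],(500,600)); cv2.imwrite("pics/g2.png",a)
```

```text
t 4.6 q [-0.24, 0.31, -0.53, 1.72, 0.17, 1.16, -2.15] tcp [485.0, 302.5, 457.6] F [-1.2, -0.3, -3.4] w 27.6 ff 45.0
grasp [485.8, 303.0, 294.6] xaxis [0.9725, 0.2327, 0.0053] z [0.0047, 0.0028, -1.0]
shift tool [-80.6, 535.1, 7.3]
```

View pics/g2.png

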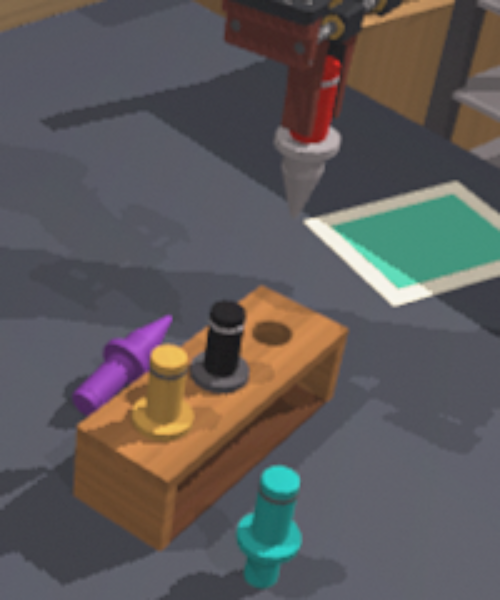

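The drift is held upright (collar at (308,140)) and its rack hole is empty at (272,332). The purple decoy lies behind the rack. I'm moving to the bed.

Call:
play_rows([
  {"tx":-3,"ty":20,"tz":0,"rx":0,"ry":0,"rz":0,"jaw":20},
  {"tx":-10,"ty":65,"tz":0,"rx":0,"ry":0,"rz":0,"jaw":20},
  {"tx":-17,"ty":113,"tz":0,"rx":0,"ry":0,"rz":0,"jaw":20},
  {"tx":-24,"ty":161,"tz":0,"rx":0,"ry":0,"rz":0,"jaw":20},
  {"tx":-32,"ty":209,"tz":0,"rx":0,"ry":0,"rz":0,"jaw":20},
  {"tx":-39,"ty":257,"tz":0,"rx":0,"ry":0,"rz":0,"jaw":20},
  {"tx":-46,"ty":305,"tz":0,"rx":0,"ry":0,"rz":0,"jaw":20},
  {"tx":-53,"ty":353,"tz":0,"rx":0,"ry":0,"rz":0,"jaw":20},
  {"tx":-60,"ty":401,"tz":0,"rx":0,"ry":0,"rz":0,"jaw":20},
  {"tx":-67,"ty":446,"tz":0,"rx":0,"ry":0,"rz":0,"jaw":20},
])

```text
time: 5.65
ee_pos: [522.7, -149.5, 451.8]
tcp_rot: [[0.973, 0.232, -0.003], [0.232, -0.973, 0.0], [-0.003, -0.001, -1.0]]
contact_force: [1.3, 1.0, -3.6]
width: 27.2
finger_force: 45.0
```

Run:
```python
from h import *
st((532,-236.2,286))
```

```text
t 5.65 q [0.39, 0.23, -0.26, 1.8, 0.07, 1.12, -1.24] tcp [522.7, -149.5, 451.8] F [1.3, 1.0, -3.6] w 27.2 ff 45.0
grasp [522.1, -149.5, 288.8] xaxis [0.9727, 0.232, -0.0031] z [-0.0033, 0.0004, -1.0]
shift tool [-10.5, 86.6, 2.7]
```

Call:
play_rows([
  {"tx":-5,"ty":45,"tz":0,"rx":0,"ry":0,"rz":0,"jaw":20},
  {"tx":-9,"ty":75,"tz":5,"rx":0,"ry":0,"rz":0,"jaw":20},
  {"tx":-10.5,"ty":86.6,"tz":25,"rx":0,"ry":0,"rz":0,"jaw":20},
  {"tx":-10.5,"ty":86.6,"tz":50,"rx":0,"ry":0,"rz":0,"jaw":20},
  {"tx":-10.5,"ty":86.6,"tz":75,"rx":0,"ry":0,"rz":0,"jaw":20},
  {"tx":-10.5,"ty":86.6,"tz":90,"rx":0,"ry":0,"rz":0,"jaw":20},
  {"tx":-10.5,"ty":86.6,"tz":97,"rx":0,"ry":0,"rz":0,"jaw":20},
  {"tx":-10.5,"ty":86.6,"tz":97,"rx":0,"ry":0,"rz":0,"jaw":20},
  {"tx":-10.5,"ty":86.6,"tz":97,"rx":0,"ry":0,"rz":0,"jaw":20},
])

```text
time: 6.55
ee_pos: [533.7, -233.8, 356.8]
tcp_rot: [[0.973, 0.233, 0.0], [0.233, -0.973, 0.0], [0.0, -0.0, -1.0]]
contact_force: [-0.6, 0.9, -3.3]
width: 27.5
finger_force: 45.0
```

Run:
```python
from h import *
st((532,-236.2,180))
S=cam("scene");T=cam("top");a=cv2.resize(S["img"][220:420,90:290],(400,400),interpolation=2);b=cv2.resize(T["img"][180:340,420:580],(400,400),interpolation=2); cv2.imwrite("pics/g3.png",np.hstack([a,b]))
for z in (60,80): print(proj(S,(532,-236.2,z)),proj(T,(532,-236.2,z)))
```

```text
t 6.55 q [0.47, 0.39, -0.21, 1.82, 0.1, 0.95, -1.12] tcp [533.7, -233.8, 356.8] F [-0.6, 0.9, -3.3] w 27.5 ff 45.0
grasp [533.7, -233.8, 193.8] xaxis [0.9725, 0.2327, 0.0] z [0.0, 0.0, -1.0]
shift tool [-2.2, 1.9, 13.8]
[182.75650913 335.48358377] [510.67224029 264.67705625]
[180.56543762 328.14415411] [515.14683418 262.27496991]
```

View pics/g3.png

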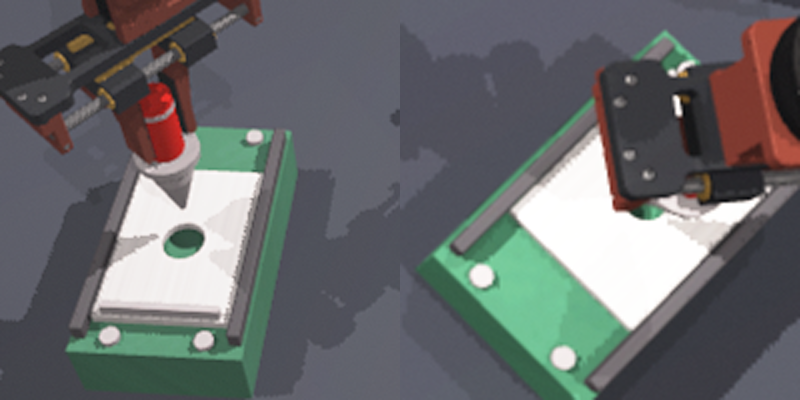

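The left half shows the tip at full-frame (182.5,324), just above the lay-hole centre at (182,340). I'll measure the tip against the hole within the scene view, since the camera bias cancels there.

Run:
```python
from h import *
S=cam("scene");st((532,-236.2,180))
h=cv2.cvtColor(S["img"],cv2.COLOR_BGR2HSV)
for y in range(306,330,2): print(y,S["img"][y,174:192].mean(1).astype(int).tolist())
m=cv2.inRange(h[330:355,165:200],(55,60,0),(100,255,255)); n,l,s,ce=cv2.connectedComponentsWithStats(m); i=1+np.argmax(s[1:,4]); print(s[i],ce[i]+[165,330])
L=onz(S,(181.7,340.3),68)
for p in((181.5,324),(182.5,324),(182.5,323)): print(p,(onz(S,p,93.5)-L).round(1))
m=blobs(S,(0,180,60),(5,255,255),60); print([(b[0].tolist(),b[1].round(1).tolist()) for b in m])
for z,nm in((93.5,"tip"),(191.5,"grip"),(155.5+8,"collar top"),(221.5,"top")): print(nm,proj(S,(533.7,-233.8,z)).round(1))
```

```text
t 6.7 q [0.47, 0.39, -0.21, 1.82, 0.1, 0.95, -1.12] tcp [533.8, -234.0, 357.6] F [-0.5, 0.9, -3.5] w 27.5 ff 45.0
grasp [534.1, -234.1, 194.6] xaxis [0.9726, 0.2326, 0.0013] z [0.0015, -0.0006, -1.0]
shift tool [-2.5, 1.6, 14.6]
306 [172, 162, 153, 139, 111, 114, 122, 129, 131, 129, 146, 157, 198, 242, 247, 245, 244, 244]
308 [108, 110, 110, 112, 113, 112, 106, 106, 132, 139, 148, 163, 215, 243, 242, 241, 240, 241]
310 [105, 99, 101, 103, 106, 109, 123, 134, 139, 142, 133, 175, 236, 241, 242, 240, 241, 242]
312 [110, 109, 109, 108, 111, 115, 121, 125, 120, 113, 117, 206, 247, 243, 241, 240, 241, 242]
314 [106, 106, 105, 105, 102, 102, 101, 101, 104, 110, 155, 230, 244, 241, 240, 241, 242, 242]
316 [93, 99, 100, 99, 99, 100, 99, 101, 105, 107, 186, 244, 242, 240, 240, 241, 242, 242]
318 [171, 101, 94, 98, 98, 98, 98, 99, 102, 127, 211, 245, 241, 240, 241, 242, 242, 243]
320 [238, 235, 178, 103, 95, 99, 99, 100, 98, 175, 241, 242, 241, 240, 242, 242, 242, 243]
322 [239, 239, 239, 233, 173, 104, 95, 95, 108, 203, 246, 241, 240, 241, 242, 242, 242, 242]
324 [242, 242, 241, 239, 241, 232, 183, 167, 211, 239, 242, 241, 241, 242, 242, 242, 242, 242]
326 [242, 242, 241, 242, 243, 242, 241, 240, 242, 241, 240, 240, 241, 242, 242, 242, 242, 242]
328 [242, 241, 241, 243, 242, 240, 241, 242, 240, 240, 241, 241, 242, 242, 242, 242, 242, 242]
[  7   5  20  14 205] [181.27804878 341.45853659]
(181.5, 324) [-9.6  8.9 25.5]
(182.5, 324) [-8.6 10.2 25.5]
(182.5, 323) [-10.4  11.   25.5]
[([548, 208, 47, 33, 740], [568.0, 227.9]), ([160, 261, 16, 17, 182], [167.9, 269.7]), ([163, 274, 19, 27, 297], [172.9, 288.6])]
tip [180.9 323. ]
grip [168.8 282. ]
collar top [172.5 294.5]
top [164.7 267.8]
```

Call:
play_rows([
  {"tx":-1.9,"ty":1,"tz":0,"rx":0,"ry":0,"rz":0,"jaw":20},
  {"tx":-1.9,"ty":1,"tz":6,"rx":0,"ry":0,"rz":0,"jaw":20},
  {"tx":-1.9,"ty":1,"tz":12,"rx":0,"ry":0,"rz":0,"jaw":20},
  {"tx":-1.9,"ty":1,"tz":18,"rx":0,"ry":0,"rz":0,"jaw":20},
  {"tx":-1.9,"ty":1,"tz":24,"rx":0,"ry":0,"rz":0,"jaw":20},
  {"tx":-1.9,"ty":1,"tz":30,"rx":0,"ry":0,"rz":0,"jaw":20},
  {"tx":-1.9,"ty":1,"tz":35,"rx":0,"ry":0,"rz":0,"jaw":20},
  {"tx":-1.9,"ty":1,"tz":35,"rx":0,"ry":0,"rz":0,"jaw":20},
], newtons=50)

```text
time: 7.5
ee_pos: [532.8, -235.9, 321.5]
tcp_rot: [[0.973, 0.233, 0.003], [0.233, -0.973, -0.001], [0.002, 0.002, -1.0]]
contact_force: [4.3, -2.6, -4.7]
width: 27.3
finger_force: 50.0
```

Run:
```python
from h import *
st((532,-236.2,106.3))
```

```text
t 7.5 q [0.47, 0.43, -0.21, 1.85, 0.11, 0.87, -1.12] tcp [532.8, -235.9, 321.5] F [4.3, -2.6, -4.7] w 27.3 ff 50.0
grasp [533.3, -236.1, 158.5] xaxis [0.9726, 0.2325, 0.0025] z [0.0029, -0.0012, -1.0]
shift tool [-1.4, -0.3, 52.2]
```

Call:
play_rows([
  {"tx":0,"ty":0,"tz":4,"rx":0,"ry":0,"rz":0,"jaw":20},
  {"tx":0,"ty":0,"tz":8,"rx":0,"ry":0,"rz":0,"jaw":20},
  {"tx":0,"ty":0,"tz":12,"rx":0,"ry":0,"rz":0,"jaw":20},
  {"tx":0,"ty":0,"tz":16,"rx":0,"ry":0,"rz":0,"jaw":20},
  {"tx":0,"ty":0,"tz":16,"rx":0,"ry":0,"rz":0,"jaw":20},
])

```text
time: 8.0
ee_pos: [532.6, -235.7, 305.7]
tcp_rot: [[0.973, 0.232, 0.002], [0.232, -0.973, -0.001], [0.002, 0.001, -1.0]]
contact_force: [3.3, -2.8, -2.9]
width: 27.3
finger_force: 50.0
```

Run:
```python
from h import *
st((532,-236.2,106.3)); print(bot.read_state()["moment"])
```

```text
t 8.0 q [0.47, 0.45, -0.2, 1.86, 0.12, 0.84, -1.13] tcp [532.6, -235.7, 305.7] F [3.3, -2.8, -2.9] w 27.3 ff 50.0
grasp [533.0, -235.9, 142.7] xaxis [0.9726, 0.2324, 0.0021] z [0.0024, -0.0009, -1.0]
shift tool [-1.2, 0.0, 36.4]
[-0.78043351 -1.2706186  -0.02676136]
```

Call:
play_rows([
  {"tx":0,"ty":0,"tz":4,"rx":0,"ry":0,"rz":0,"jaw":20},
  {"tx":0,"ty":0,"tz":8,"rx":0,"ry":0,"rz":0,"jaw":20},
  {"tx":0,"ty":0,"tz":12,"rx":0,"ry":0,"rz":0,"jaw":20},
  {"tx":0,"ty":0,"tz":15,"rx":0,"ry":0,"rz":0,"jaw":20},
  {"tx":0,"ty":0,"tz":15,"rx":0,"ry":0,"rz":0,"jaw":20},
])

```text
time: 8.5
ee_pos: [532.7, -235.4, 290.7]
tcp_rot: [[0.973, 0.233, 0.002], [0.233, -0.973, -0.0], [0.002, 0.001, -1.0]]
contact_force: [4.2, -1.8, -3.2]
width: 27.4
finger_force: 50.0
```

Run:
```python
from h import *
st((532,-236.2,106.3)); print(bot.read_state()["moment"])
```

```text
t 8.5 q [0.47, 0.47, -0.2, 1.87, 0.12, 0.81, -1.14] tcp [532.7, -235.4, 290.7] F [4.2, -1.8, -3.2] w 27.4 ff 50.0
grasp [533.1, -235.5, 127.7] xaxis [0.9726, 0.2327, 0.0021] z [0.0023, -0.0005, -1.0]
shift tool [-1.2, 0.4, 21.4]
[-0.57105636 -1.23642977 -0.04682591]
```

Call:
play_rows([
  {"tx":0,"ty":0,"tz":3,"rx":0,"ry":0,"rz":0,"jaw":20},
  {"tx":0,"ty":0,"tz":6,"rx":0,"ry":0,"rz":0,"jaw":20},
  {"tx":0,"ty":0,"tz":9,"rx":0,"ry":0,"rz":0,"jaw":20},
  {"tx":0,"ty":0,"tz":12,"rx":0,"ry":0,"rz":0,"jaw":20},
  {"tx":0,"ty":0,"tz":12,"rx":0,"ry":0,"rz":0,"jaw":20},
])

```text
time: 9.0
ee_pos: [532.3, -235.2, 278.2]
tcp_rot: [[0.973, 0.233, 0.001], [0.233, -0.973, 0.0], [0.001, 0.0, -1.0]]
contact_force: [5.6, -2.1, -4.9]
width: 27.4
finger_force: 50.0
```

Run:
```python
from h import *
st((532,-236.2,106.3)); print(bot.read_state()["moment"])
```

```text
t 9.0 q [0.46, 0.48, -0.2, 1.88, 0.13, 0.79, -1.14] tcp [532.3, -235.2, 278.2] F [5.6, -2.1, -4.9] w 27.4 ff 50.0
grasp [532.4, -235.2, 115.2] xaxis [0.9725, 0.2328, 0.0009] z [0.0009, 0.0002, -1.0]
shift tool [-0.7, 0.9, 8.9]
[-0.51697549 -1.25350186  0.04050093]
```

Call:
play_rows([
  {"tx":0,"ty":0,"tz":3,"rx":0,"ry":0,"rz":0,"jaw":20},
  {"tx":0,"ty":0,"tz":6,"rx":0,"ry":0,"rz":0,"jaw":20},
  {"tx":0,"ty":0,"tz":8,"rx":0,"ry":0,"rz":0,"jaw":20},
  {"tx":0,"ty":0,"tz":9,"rx":0,"ry":0,"rz":0,"jaw":20},
  {"tx":0,"ty":0,"tz":9,"rx":0,"ry":0,"rz":0,"jaw":20},
])

```text
time: 9.5
ee_pos: [532.2, -235.1, 269.3]
tcp_rot: [[0.973, 0.233, 0.001], [0.233, -0.973, 0.0], [0.001, 0.0, -1.0]]
contact_force: [5.4, -1.3, -3.3]
width: 27.4
finger_force: 50.0
```

Run:
```python
from h import *
st((532,-236.2,106.3)); print(bot.read_state()["moment"])
```

```text
t 9.5 q [0.46, 0.49, -0.2, 1.89, 0.13, 0.77, -1.14] tcp [532.2, -235.1, 269.3] F [5.4, -1.3, -3.3] w 27.4 ff 50.0
grasp [532.3, -235.1, 106.3] xaxis [0.9725, 0.2329, 0.0007] z [0.0007, 0.0002, -1.0]
shift tool [-0.6, 1.0, 0.0]
[-0.45260895 -1.2702848  -0.00738494]
```

Nominally home with no seating force yet, so I'm pressing gently until it rises.

Call:
play_rows([
  {"tx":0,"ty":0,"tz":1,"rx":0,"ry":0,"rz":0,"jaw":20},
  {"tx":0,"ty":0,"tz":2,"rx":0,"ry":0,"rz":0,"jaw":20},
  {"tx":0,"ty":0,"tz":2,"rx":0,"ry":0,"rz":0,"jaw":20},
])

```text
time: 9.8
ee_pos: [532.3, -235.1, 269.2]
tcp_rot: [[0.973, 0.233, 0.001], [0.233, -0.973, -0.0], [0.001, 0.0, -1.0]]
contact_force: [-1.5, 0.3, 13.4]
width: 27.4
finger_force: 50.0
```

Run:
```python
from h import *
st((532,-236.2,106.3)); print(bot.read_state()["moment"])
```

```text
t 9.8 q [0.46, 0.5, -0.2, 1.89, 0.13, 0.77, -1.14] tcp [532.3, -235.1, 269.2] F [-1.5, 0.3, 13.4] w 27.4 ff 50.0
grasp [532.4, -235.1, 106.2] xaxis [0.9725, 0.2328, 0.0007] z [0.0008, -0.0002, -1.0]
shift tool [-0.7, 0.9, -0.1]
[0.11243384 0.02260361 0.04296486]
```

The collar is home: 13 N reaction and the height matches. Lifting out.

Call:
play_rows([
  {"tx":0,"ty":0,"tz":-5,"rx":0,"ry":0,"rz":0,"jaw":20},
  {"tx":0,"ty":0,"tz":-15,"rx":0,"ry":0,"rz":0,"jaw":20},
  {"tx":0,"ty":0,"tz":-30,"rx":0,"ry":0,"rz":0,"jaw":20},
  {"tx":0,"ty":0,"tz":-50,"rx":0,"ry":0,"rz":0,"jaw":20},
  {"tx":0,"ty":0,"tz":-75,"rx":0,"ry":0,"rz":0,"jaw":20},
  {"tx":0,"ty":0,"tz":-105,"rx":0,"ry":0,"rz":0,"jaw":20},
  {"tx":0,"ty":0,"tz":-140,"rx":0,"ry":0,"rz":0,"jaw":20},
  {"tx":0,"ty":0,"tz":-170,"rx":0,"ry":0,"rz":0,"jaw":20},
  {"tx":0,"ty":0,"tz":-185,"rx":0,"ry":0,"rz":0,"jaw":20},
  {"tx":0,"ty":0,"tz":-185,"rx":0,"ry":0,"rz":0,"jaw":20},
])

```text
time: 10.8
ee_pos: [531.3, -235.1, 453.9]
tcp_rot: [[0.973, 0.232, -0.0], [0.232, -0.973, -0.0], [-0.0, 0.0, -1.0]]
contact_force: [0.3, 0.3, -3.8]
width: 27.2
finger_force: 50.0
```

Run:
```python
from h import *
st((485,302,286))
```

```text
t 10.8 q [0.48, 0.29, -0.22, 1.72, 0.07, 1.14, -1.09] tcp [531.3, -235.1, 453.9] F [0.3, 0.3, -3.8] w 27.2 ff 50.0
grasp [531.3, -235.1, 290.9] xaxis [0.9726, 0.2325, -0.0003] z [-0.0003, -0.0001, -1.0]
shift tool [79.9, -533.2, 4.8]
```

Call:
play_rows([
  {"tx":3,"ty":-20,"tz":0,"rx":0,"ry":0,"rz":0,"jaw":20},
  {"tx":10,"ty":-65,"tz":0,"rx":0,"ry":0,"rz":0,"jaw":20},
  {"tx":17,"ty":-113,"tz":0,"rx":0,"ry":0,"rz":0,"jaw":20},
  {"tx":24,"ty":-161,"tz":0,"rx":0,"ry":0,"rz":0,"jaw":20},
  {"tx":31,"ty":-209,"tz":0,"rx":0,"ry":0,"rz":0,"jaw":20},
  {"tx":38,"ty":-257,"tz":0,"rx":0,"ry":0,"rz":0,"jaw":20},
  {"tx":46,"ty":-305,"tz":0,"rx":0,"ry":0,"rz":0,"jaw":20},
  {"tx":53,"ty":-353,"tz":0,"rx":0,"ry":0,"rz":0,"jaw":20},
  {"tx":60,"ty":-401,"tz":0,"rx":0,"ry":0,"rz":0,"jaw":20},
  {"tx":67,"ty":-446,"tz":0,"rx":0,"ry":0,"rz":0,"jaw":20},
])

```text
time: 11.8
ee_pos: [491.6, 215.4, 450.3]
tcp_rot: [[0.972, 0.233, -0.005], [0.233, -0.972, -0.003], [-0.005, 0.001, -1.0]]
contact_force: [1.7, 0.2, -3.9]
width: 27.4
finger_force: 50.0
```

Call:
play_rows([
  {"tx":7,"ty":-45,"tz":0,"rx":0,"ry":0,"rz":0,"jaw":20},
  {"tx":12,"ty":-78,"tz":0,"rx":0,"ry":0,"rz":0,"jaw":20},
  {"tx":13,"ty":-87,"tz":0,"rx":0,"ry":0,"rz":0,"jaw":20},
  {"tx":13,"ty":-87,"tz":0,"rx":0,"ry":0,"rz":0,"jaw":20},
  {"tx":13,"ty":-87,"tz":0,"rx":0,"ry":0,"rz":0,"jaw":20},
])

```text
time: 12.3
ee_pos: [485.9, 300.0, 451.1]
tcp_rot: [[0.973, 0.231, -0.002], [0.231, -0.973, -0.003], [-0.003, 0.002, -1.0]]
contact_force: [0.1, -0.2, -4.4]
width: 27.2
finger_force: 50.0
```

Run:
```python
from h import *
st((485,302,190))
S=cam("scene");T=cam("top");a=cv2.resize(S["img"][60:260,320:470],(450,600),interpolation=2); cv2.imwrite("pics/g4.png",a)
m=blobs(S,(0,180,60),(5,255,255),40); print([(b[0].tolist(),b[1].round(1).tolist()) for b in m])
```

```text
t 12.3 q [-0.24, 0.31, -0.53, 1.72, 0.17, 1.15, -2.15] tcp [485.9, 300.0, 451.1] F [0.1, -0.2, -4.4] w 27.2 ff 50.0
grasp [485.5, 299.5, 288.1] xaxis [0.9729, 0.2314, -0.003] z [-0.0024, -0.0029, -1.0]
shift tool [0.4, -2.8, 98.1]
[([427, 86, 7, 10, 48], [430.0, 90.8]), ([415, 98, 18, 23, 134], [426.1, 109.7]), ([548, 208, 47, 33, 742], [568.0, 227.8])]
```

Call:
play_rows([
  {"tx":0.5,"ty":-2.2,"tz":20,"rx":0,"ry":0,"rz":0,"jaw":20},
  {"tx":0.5,"ty":-2.2,"tz":45,"rx":0,"ry":0,"rz":0,"jaw":20},
  {"tx":0.5,"ty":-2.2,"tz":70,"rx":0,"ry":0,"rz":0,"jaw":20},
  {"tx":0.5,"ty":-2.2,"tz":95,"rx":0,"ry":0,"rz":0,"jaw":20},
  {"tx":0.5,"ty":-2.2,"tz":115,"rx":0,"ry":0,"rz":0,"jaw":20},
  {"tx":0.5,"ty":-2.2,"tz":130,"rx":0,"ry":0,"rz":0,"jaw":20},
  {"tx":0.5,"ty":-2.2,"tz":140,"rx":0,"ry":0,"rz":0,"jaw":20},
  {"tx":0.5,"ty":-2.2,"tz":140,"rx":0,"ry":0,"rz":0,"jaw":20},
  {"tx":0.5,"ty":-2.2,"tz":140,"rx":0,"ry":0,"rz":0,"jaw":20},
])

```text
time: 13.3
ee_pos: [486.1, 303.9, 313.3]
tcp_rot: [[0.973, 0.232, 0.001], [0.232, -0.973, 0.0], [0.001, -0.0, -1.0]]
contact_force: [0.8, -0.2, -4.0]
width: 27.3
finger_force: 50.0
```

Run:
```python
from h import *
st((485.2,302.4,116.3))
```

```text
t 13.3 q [-0.28, 0.46, -0.49, 1.86, 0.27, 0.89, -2.24] tcp [486.1, 303.9, 313.3] F [0.8, -0.2, -4.0] w 27.3 ff 50.0
grasp [486.2, 304.0, 150.3] xaxis [0.9727, 0.2322, 0.0008] z [0.0007, 0.0005, -1.0]
shift tool [-1.4, 1.3, 34.0]
```

Call:
play_rows([
  {"tx":-1.4,"ty":1.3,"tz":0,"rx":0,"ry":0,"rz":0,"jaw":20},
  {"tx":-1.4,"ty":1.3,"tz":6,"rx":0,"ry":0,"rz":0,"jaw":20},
  {"tx":-1.4,"ty":1.3,"tz":12,"rx":0,"ry":0,"rz":0,"jaw":20},
  {"tx":-1.4,"ty":1.3,"tz":17,"rx":0,"ry":0,"rz":0,"jaw":20},
  {"tx":-1.4,"ty":1.3,"tz":22,"rx":0,"ry":0,"rz":0,"jaw":20},
  {"tx":-1.4,"ty":1.3,"tz":22,"rx":0,"ry":0,"rz":0,"jaw":20},
])

```text
time: 13.9
ee_pos: [484.5, 302.2, 289.7]
tcp_rot: [[0.973, 0.233, -0.001], [0.233, -0.973, -0.001], [-0.001, 0.0, -1.0]]
contact_force: [-0.8, 0.3, -3.5]
width: 27.7
finger_force: 50.0
```

Run:
```python
from h import *
st((485.2,302.4,116.3))
```

```text
t 13.9 q [-0.29, 0.49, -0.48, 1.88, 0.29, 0.84, -2.26] tcp [484.5, 302.2, 289.7] F [-0.8, 0.3, -3.5] w 27.7 ff 50.0
grasp [484.3, 302.1, 126.7] xaxis [0.9725, 0.2328, -0.0012] z [-0.0011, -0.0006, -1.0]
shift tool [0.9, -0.1, 10.4]
```

Free so far. Seat it, then open to 50.

Call:
play_rows([
  {"tx":0.4,"ty":0,"tz":4,"rx":0,"ry":0,"rz":0,"jaw":20},
  {"tx":0.4,"ty":0,"tz":8,"rx":0,"ry":0,"rz":0,"jaw":20},
  {"tx":0.4,"ty":0,"tz":11,"rx":0,"ry":0,"rz":0,"jaw":20},
  {"tx":0.4,"ty":0,"tz":11,"rx":0,"ry":0,"rz":0,"jaw":20},
])

```text
time: 14.3
ee_pos: [485.1, 302.5, 279.5]
tcp_rot: [[0.973, 0.233, -0.0], [0.233, -0.973, -0.0], [-0.0, 0.0, -1.0]]
contact_force: [-0.4, 0.2, -3.0]
width: 27.1
finger_force: 50.0
```

Run:
```python
from h import *
st((485.2,302.4,116.3))
```

```text
t 14.3 q [-0.3, 0.5, -0.47, 1.89, 0.31, 0.82, -2.27] tcp [485.1, 302.5, 279.5] F [-0.4, 0.2, -3.0] w 27.1 ff 50.0
grasp [485.0, 302.4, 116.5] xaxis [0.9726, 0.2327, -0.0002] z [-0.0002, -0.0001, -1.0]
shift tool [0.2, 0.1, 0.2]
```

Call:
play_rows([
  {"tx":0,"ty":0,"tz":0.7,"rx":0,"ry":0,"rz":0,"jaw":20},
  {"tx":0,"ty":0,"tz":0.7,"rx":0,"ry":0,"rz":0,"jaw":50},
  {"tx":0,"ty":0,"tz":0.7,"rx":0,"ry":0,"rz":0,"jaw":50},
  {"tx":0,"ty":0,"tz":0.7,"rx":0,"ry":0,"rz":0,"jaw":50},
  {"tx":0,"ty":0,"tz":-15,"rx":0,"ry":0,"rz":0,"jaw":50},
  {"tx":0,"ty":0,"tz":-40,"rx":0,"ry":0,"rz":0,"jaw":50},
  {"tx":0,"ty":0,"tz":-70,"rx":0,"ry":0,"rz":0,"jaw":50},
  {"tx":0,"ty":0,"tz":-85,"rx":0,"ry":0,"rz":0,"jaw":50},
  {"tx":0,"ty":0,"tz":-85,"rx":0,"ry":0,"rz":0,"jaw":50},
])

```text
time: 15.2
ee_pos: [485.6, 303.0, 367.5]
tcp_rot: [[0.973, 0.232, 0.005], [0.232, -0.973, 0.003], [0.005, -0.002, -1.0]]
contact_force: [-0.8, 0.8, 0.1]
width: 49.9
finger_force: 0.0
```

Run:
```python
from h import *
st((516.2,155,201))
S=cam("scene");a=cv2.resize(S["img"][60:260,320:470],(450,600),interpolation=2); cv2.imwrite("pics/g5.png",a)
```

```text
t 15.2 q [-0.26, 0.39, -0.51, 1.82, 0.23, 0.98, -2.21] tcp [485.6, 303.0, 367.5] F [-0.8, 0.8, 0.1] w 49.9 ff 0.0
grasp [486.4, 303.5, 204.6] xaxis [0.9726, 0.2324, 0.005] z [0.0045, 0.0028, -1.0]
shift tool [-5.5, 151.4, 3.3]
```

View pics/g5.png

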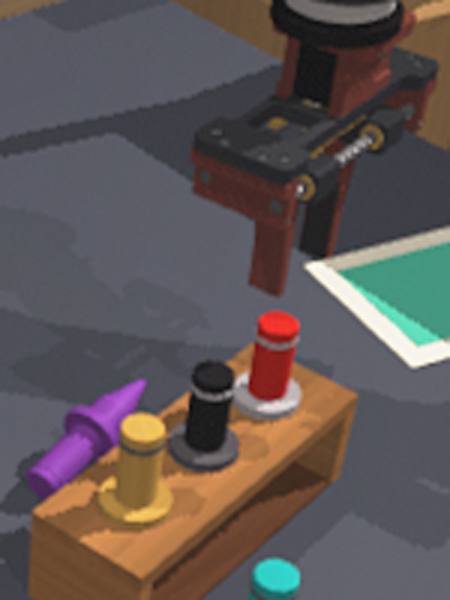

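The drift hangs flat in its hole at (268,395), and the bolt stands at (140,470). Moving to the bolt.

Call:
play_rows([
  {"tx":-1,"ty":40,"tz":0,"rx":0,"ry":0,"rz":0,"jaw":50},
  {"tx":-2.5,"ty":88,"tz":0,"rx":0,"ry":0,"rz":0,"jaw":50},
  {"tx":-4,"ty":130,"tz":0,"rx":0,"ry":0,"rz":0,"jaw":50},
  {"tx":-4.3,"ty":150.7,"tz":0,"rx":0,"ry":0,"rz":0,"jaw":50},
  {"tx":-4.3,"ty":150.7,"tz":10,"rx":0,"ry":0,"rz":0,"jaw":50},
  {"tx":-4.3,"ty":150.7,"tz":30,"rx":0,"ry":0,"rz":0,"jaw":50},
  {"tx":-4.3,"ty":150.7,"tz":30,"rx":0,"ry":0,"rz":0,"jaw":50},
  {"tx":-4.3,"ty":150.7,"tz":30,"rx":0,"ry":0,"rz":0,"jaw":50},
])

```text
time: 16.05
ee_pos: [515.3, 155.9, 333.7]
tcp_rot: [[0.972, 0.234, -0.002], [0.234, -0.972, -0.0], [-0.002, -0.001, -1.0]]
contact_force: [-0.6, 0.6, 0.4]
width: 50.3
finger_force: 0.0
```

Run:
```python
from h import *
st((516.2,155,116))
```

```text
t 16.05 q [-0.03, 0.38, -0.47, 1.93, 0.21, 0.89, -1.94] tcp [515.3, 155.9, 333.7] F [-0.6, 0.6, 0.4] w 50.3 ff 0.0
grasp [514.9, 155.8, 170.7] xaxis [0.9721, 0.2345, -0.0024] z [-0.0025, -0.0001, -1.0]
shift tool [1.2, 1.2, 54.7]
```

Call:
play_rows([
  {"tx":0.8,"ty":0.8,"tz":15,"rx":0,"ry":0,"rz":0,"jaw":50},
  {"tx":0.8,"ty":0.8,"tz":30,"rx":0,"ry":0,"rz":0,"jaw":50},
  {"tx":0.8,"ty":0.8,"tz":45,"rx":0,"ry":0,"rz":0,"jaw":50},
  {"tx":0.8,"ty":0.8,"tz":55,"rx":0,"ry":0,"rz":0,"jaw":50},
  {"tx":0.8,"ty":0.8,"tz":55,"rx":0,"ry":0,"rz":0,"jaw":50},
  {"tx":0.8,"ty":0.8,"tz":55,"rx":0,"ry":0,"rz":0,"jaw":20},
  {"tx":0.8,"ty":0.8,"tz":55,"rx":0,"ry":0,"rz":0,"jaw":20},
  {"tx":0.8,"ty":0.8,"tz":55,"rx":0,"ry":0,"rz":0,"jaw":20},
  {"tx":0.8,"ty":0.8,"tz":55,"rx":0,"ry":0,"rz":0,"jaw":20},
], newtons=50)

```text
time: 16.95
ee_pos: [517.1, 154.6, 280.3]
tcp_rot: [[0.973, 0.233, 0.001], [0.233, -0.973, 0.001], [0.001, -0.0, -1.0]]
contact_force: [-1.1, 0.4, 1.2]
width: 27.3
finger_force: 50.0
```

Run:
```python
from h import *
st((516.2,155,114))
```

```text
t 16.95 q [-0.05, 0.45, -0.44, 1.96, 0.27, 0.78, -1.98] tcp [517.1, 154.6, 280.3] F [-1.1, 0.4, 1.2] w 27.3 ff 50.0
grasp [517.4, 154.7, 117.3] xaxis [0.9725, 0.2327, 0.0014] z [0.0013, 0.0007, -1.0]
shift tool [-1.1, -0.6, 3.3]
```

Call:
play_rows([
  {"tx":0,"ty":0,"tz":-15,"rx":0,"ry":0,"rz":0,"jaw":20},
  {"tx":0,"ty":0,"tz":-40,"rx":0,"ry":0,"rz":0,"jaw":20},
  {"tx":0,"ty":0,"tz":-75,"rx":0,"ry":0,"rz":0,"jaw":20},
  {"tx":0,"ty":0,"tz":-110,"rx":0,"ry":0,"rz":0,"jaw":20},
  {"tx":0,"ty":0,"tz":-140,"rx":0,"ry":0,"rz":0,"jaw":20},
  {"tx":0,"ty":0,"tz":-150,"rx":0,"ry":0,"rz":0,"jaw":20},
  {"tx":0,"ty":0,"tz":-150,"rx":0,"ry":0,"rz":0,"jaw":20},
])

```text
time: 17.65
ee_pos: [516.9, 154.3, 431.1]
tcp_rot: [[0.973, 0.232, 0.003], [0.232, -0.973, 0.0], [0.003, 0.0, -1.0]]
contact_force: [0.4, 0.1, -3.0]
width: 27.3
finger_force: 50.0
```

Run:
```python
from h import *
st((532,-235.2,268))
```

```text
t 17.65 q [0.01, 0.27, -0.49, 1.82, 0.14, 1.08, -1.87] tcp [516.9, 154.3, 431.1] F [0.4, 0.1, -3.0] w 27.3 ff 50.0
grasp [517.4, 154.3, 268.1] xaxis [0.9726, 0.2323, 0.0028] z [0.0027, 0.0004, -1.0]
shift tool [-76.3, 382.3, -0.0]
```

Call:
play_rows([
  {"tx":-5,"ty":25,"tz":0,"rx":0,"ry":0,"rz":0,"jaw":20},
  {"tx":-14,"ty":70,"tz":0,"rx":0,"ry":0,"rz":0,"jaw":20},
  {"tx":-23,"ty":117,"tz":0,"rx":0,"ry":0,"rz":0,"jaw":20},
  {"tx":-33,"ty":164,"tz":0,"rx":0,"ry":0,"rz":0,"jaw":20},
  {"tx":-42,"ty":211,"tz":0,"rx":0,"ry":0,"rz":0,"jaw":20},
  {"tx":-51,"ty":258,"tz":0,"rx":0,"ry":0,"rz":0,"jaw":20},
  {"tx":-61,"ty":305,"tz":0,"rx":0,"ry":0,"rz":0,"jaw":20},
  {"tx":-70,"ty":350,"tz":0,"rx":0,"ry":0,"rz":0,"jaw":20},
  {"tx":-75,"ty":375,"tz":0,"rx":0,"ry":0,"rz":0,"jaw":20},
  {"tx":-76,"ty":382,"tz":0,"rx":0,"ry":0,"rz":0,"jaw":20},
])

```text
time: 18.65
ee_pos: [530.4, -239.1, 427.0]
tcp_rot: [[0.974, 0.227, -0.004], [0.227, -0.974, -0.0], [-0.004, -0.001, -1.0]]
contact_force: [-0.9, -0.2, -2.6]
width: 27.6
finger_force: 50.0
```

Call:
play_rows([
  {"tx":0,"ty":0,"tz":10,"rx":0,"ry":0,"rz":0,"jaw":20},
  {"tx":0,"ty":0,"tz":35,"rx":0,"ry":0,"rz":0,"jaw":20},
  {"tx":0,"ty":0,"tz":60,"rx":0,"ry":0,"rz":0,"jaw":20},
  {"tx":0,"ty":0,"tz":75,"rx":0,"ry":0,"rz":0,"jaw":20},
  {"tx":0,"ty":0,"tz":80,"rx":0,"ry":0,"rz":0,"jaw":20},
  {"tx":0,"ty":0,"tz":80,"rx":0,"ry":0,"rz":0,"jaw":20},
  {"tx":0,"ty":0,"tz":80,"rx":0,"ry":0,"rz":0,"jaw":20},
])

```text
time: 19.35
ee_pos: [532.4, -234.6, 350.5]
tcp_rot: [[0.972, 0.233, 0.001], [0.233, -0.972, -0.0], [0.001, 0.001, -1.0]]
contact_force: [-0.5, 0.2, -3.3]
width: 27.1
finger_force: 50.0
```

Run:
```python
from h import *
st((532.3,-235.2,107))
S=cam("scene");a=cv2.resize(S["img"][200:420,90:290],(545,600),interpolation=2);cv2.imwrite("pics/g6.png",a)
```

```text
t 19.35 q [0.52, 0.4, -0.27, 1.82, 0.13, 0.94, -1.14] tcp [532.4, -234.6, 350.5] F [-0.5, 0.2, -3.3] w 27.1 ff 50.0
grasp [532.6, -234.7, 187.5] xaxis [0.9724, 0.2332, 0.0013] z [0.0014, -0.0004, -1.0]
shift tool [-0.5, 0.4, 80.5]
```

View pics/g6.png

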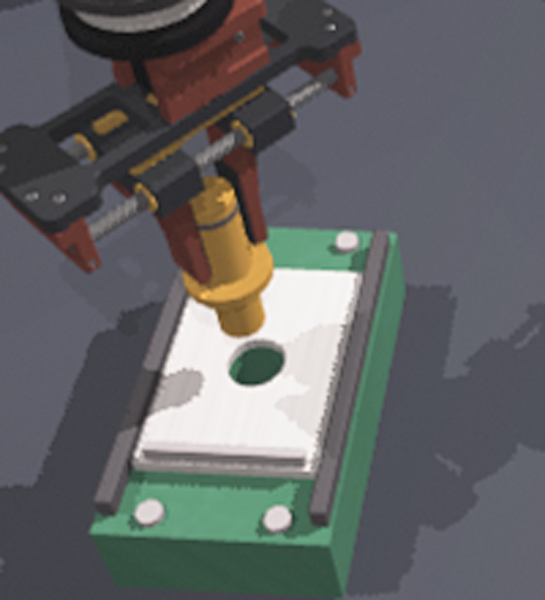

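The holes now look aligned, with the mouth at crop (257,363) and the bolt's end at (242,325). By projection the bolt is within about 2 mm of the axis. Descending in steps.

Call:
play_rows([
  {"tx":0,"ty":0.2,"tz":12,"rx":0,"ry":0,"rz":0,"jaw":20},
  {"tx":0,"ty":0.2,"tz":24,"rx":0,"ry":0,"rz":0,"jaw":20},
  {"tx":0,"ty":0.2,"tz":32,"rx":0,"ry":0,"rz":0,"jaw":20},
  {"tx":0,"ty":0.2,"tz":36,"rx":0,"ry":0,"rz":0,"jaw":20},
  {"tx":0,"ty":0.2,"tz":39,"rx":0,"ry":0,"rz":0,"jaw":20},
  {"tx":0,"ty":0.2,"tz":41,"rx":0,"ry":0,"rz":0,"jaw":20},
  {"tx":0,"ty":0.2,"tz":43,"rx":0,"ry":0,"rz":0,"jaw":20},
  {"tx":0,"ty":0.2,"tz":43,"rx":0,"ry":0,"rz":0,"jaw":20},
])

```text
time: 20.2
ee_pos: [531.9, -235.1, 306.6]
tcp_rot: [[0.973, 0.233, 0.0], [0.233, -0.973, -0.0], [0.0, 0.0, -1.0]]
contact_force: [-0.1, -0.8, -3.4]
width: 27.7
finger_force: 50.0
```

Run:
```python
from h import *
st((532.3,-235.2,107))
```

```text
t 20.2 q [0.51, 0.45, -0.26, 1.86, 0.15, 0.85, -1.16] tcp [531.9, -235.1, 306.6] F [-0.1, -0.8, -3.4] w 27.7 ff 50.0
grasp [531.9, -235.1, 143.6] xaxis [0.9726, 0.2327, 0.0] z [0.0, -0.0, -1.0]
shift tool [0.4, 0.1, 36.6]
```

In the plate hole with no contact. Continuing.

Call:
play_rows([
  {"tx":0,"ty":0,"tz":3,"rx":0,"ry":0,"rz":0,"jaw":20},
  {"tx":0,"ty":0,"tz":6,"rx":0,"ry":0,"rz":0,"jaw":20},
  {"tx":0,"ty":0,"tz":9,"rx":0,"ry":0,"rz":0,"jaw":20},
  {"tx":0,"ty":0,"tz":12,"rx":0,"ry":0,"rz":0,"jaw":20},
  {"tx":0,"ty":0,"tz":12,"rx":0,"ry":0,"rz":0,"jaw":20},
])

```text
time: 20.7
ee_pos: [531.7, -235.1, 294.1]
tcp_rot: [[0.973, 0.233, -0.001], [0.233, -0.973, 0.0], [-0.001, -0.001, -1.0]]
contact_force: [-0.2, 0.1, -3.6]
width: 27.1
finger_force: 50.0
```

Run:
```python
from h import *
st((532.3,-235.2,107))
```

```text
t 20.7 q [0.51, 0.47, -0.26, 1.87, 0.16, 0.83, -1.16] tcp [531.7, -235.1, 294.1] F [-0.2, 0.1, -3.6] w 27.1 ff 50.0
grasp [531.5, -235.0, 131.1] xaxis [0.9726, 0.2326, -0.0009] z [-0.001, 0.0003, -1.0]
shift tool [0.7, 0.3, 24.1]
```

Past the plate and into the bed hole. Continuing to just above home.

Call:
play_rows([
  {"tx":0.3,"ty":0,"tz":5,"rx":0,"ry":0,"rz":0,"jaw":20},
  {"tx":0.3,"ty":0,"tz":10,"rx":0,"ry":0,"rz":0,"jaw":20},
  {"tx":0.3,"ty":0,"tz":15,"rx":0,"ry":0,"rz":0,"jaw":20},
  {"tx":0.3,"ty":0,"tz":19,"rx":0,"ry":0,"rz":0,"jaw":20},
  {"tx":0.3,"ty":0,"tz":22,"rx":0,"ry":0,"rz":0,"jaw":20},
  {"tx":0.3,"ty":0,"tz":22,"rx":0,"ry":0,"rz":0,"jaw":20},
])

```text
time: 21.3
ee_pos: [532.0, -235.0, 272.1]
tcp_rot: [[0.973, 0.233, -0.001], [0.233, -0.973, 0.0], [-0.001, -0.0, -1.0]]
contact_force: [-0.3, 0.6, -3.3]
width: 27.5
finger_force: 50.0
```

Call:
play_rows([
  {"tx":0,"ty":0,"tz":1,"rx":0,"ry":0,"rz":0,"jaw":20},
  {"tx":0,"ty":0,"tz":2,"rx":0,"ry":0,"rz":0,"jaw":20},
  {"tx":0,"ty":0,"tz":3,"rx":0,"ry":0,"rz":0,"jaw":20},
  {"tx":0,"ty":0,"tz":3,"rx":0,"ry":0,"rz":0,"jaw":20},
])

```text
time: 21.7
ee_pos: [532.3, -235.1, 270.3]
tcp_rot: [[0.973, 0.233, 0.0], [0.233, -0.973, -0.0], [0.0, 0.0, -1.0]]
contact_force: [-2.2, 0.7, 3.0]
width: 27.6
finger_force: 50.0
```

Run:
```python
from h import *
st((532.3,-235.2,107))
```

```text
t 21.7 q [0.5, 0.5, -0.25, 1.88, 0.17, 0.78, -1.18] tcp [532.3, -235.1, 270.3] F [-2.2, 0.7, 3.0] w 27.6 ff 50.0
grasp [532.4, -235.1, 107.3] xaxis [0.9726, 0.2326, 0.0004] z [0.0005, -0.0003, -1.0]
shift tool [-0.1, 0.1, 0.3]
```

Seated: 107.3 mm, with the collar carrying load. Release and lift clear.

Call:
play_rows([
  {"tx":0,"ty":0,"tz":0.5,"rx":0,"ry":0,"rz":0,"jaw":20},
  {"tx":0,"ty":0,"tz":0,"rx":0,"ry":0,"rz":0,"jaw":55},
  {"tx":0,"ty":0,"tz":0,"rx":0,"ry":0,"rz":0,"jaw":55},
  {"tx":0,"ty":0,"tz":0,"rx":0,"ry":0,"rz":0,"jaw":55},
  {"tx":0,"ty":0,"tz":-15,"rx":0,"ry":0,"rz":0,"jaw":55},
  {"tx":0,"ty":0,"tz":-40,"rx":0,"ry":0,"rz":0,"jaw":55},
  {"tx":0,"ty":0,"tz":-75,"rx":0,"ry":0,"rz":0,"jaw":55},
  {"tx":0,"ty":0,"tz":-110,"rx":0,"ry":0,"rz":0,"jaw":55},
  {"tx":0,"ty":0,"tz":-130,"rx":0,"ry":0,"rz":0,"jaw":55},
  {"tx":0,"ty":0,"tz":-130,"rx":0,"ry":0,"rz":0,"jaw":55},
])

```text
time: 22.7
ee_pos: [533.1, -235.2, 404.1]
tcp_rot: [[0.973, 0.232, 0.007], [0.233, -0.973, -0.003], [0.006, 0.004, -1.0]]
contact_force: [0.2, 0.8, -0.8]
width: 55.2
finger_force: 0.0
```

Run:
```python
from h import *
st()
S=cam("scene");a=cv2.resize(S["img"][140:420,90:450],(771,600),interpolation=2);cv2.imwrite("pics/g7.png",a)
```

```text
t 22.7 q [0.53, 0.34, -0.28, 1.77, 0.11, 1.04, -1.12] tcp [533.1, -235.2, 404.1] F [0.2, 0.8, -0.8] w 55.2 ff 0.0
grasp [534.2, -235.6, 241.1] xaxis [0.9726, 0.2325, 0.006] z [0.0068, -0.0026, -1.0]
```

View pics/g7.png

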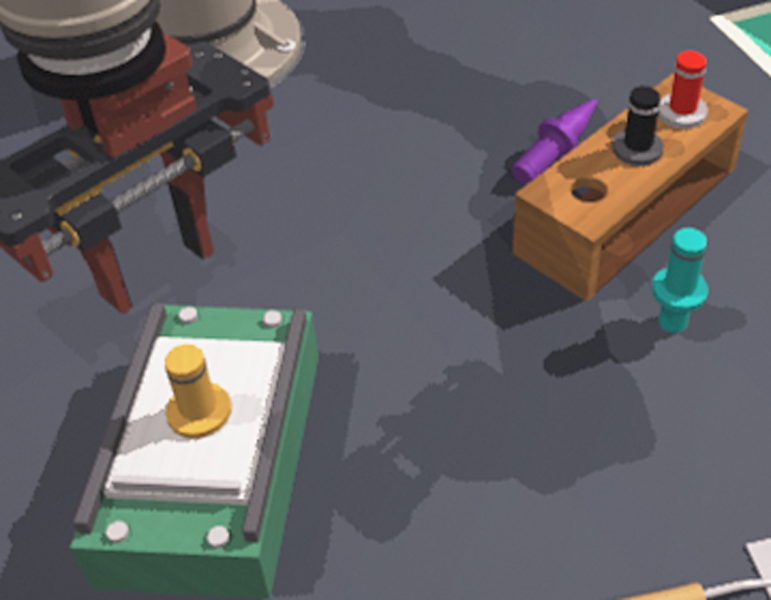

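The bolt is home with its collar flat on the plate (195,408), the drift hangs in the rack (685,105), and the gripper is clear.

```bash
python3 -c "
from plant import bot
print(bot.finish_job())"
```

```text
the job is handed in; nothing more can be done
None
```

I drove the drift home to line up the holes, hung it back in its rack hole, seated the brass bolt with its collar on the plate, and handed the job in at about 23 s; the purple decoy toppled behind the rack early on and was left where it lay.

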